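Free the quarter-turn fastener and hold the access panel home

ROBOT

A 6-joint arm with a two-finger parallel gripper is mounted at the origin on a cart in front of the work surface, level with it; the furniture and walls round the work are solid. World frame = base frame: x ahead of the robot, y to its left, z up, the work surface at z = 0. Lengths are in m, angles in degrees, forces in N, time in s.
With the tool pointing down it reaches from about 0.4 to 0.825 m from the base axis. Payload 7 kg.
Tool frame: the origin (TCP) lies between the finger pads; the fingertips stand 19 mm ahead of it and the grasp point (between the pads) is the TCP; x points along the fingers, y is the direction in which the jaws open and shut, and the axes are right-handed (so a half turn about x gives the same grasp; the last joint's range is limited). The gripper opens to 88 mm and grips with 3 to 60 N. Pads are 19 mm wide; open, the fingers measure 130 mm over their backs; the gripper's body (78 mm by 193 mm) begins 47 mm behind the grasp point.
Start: joints at [-59.41, 20.546, 0.682, 0, -70.136, -16.507], TCP at [0.164, -0.655, 0.246] pointing down, gripper open.
Joint ranges: [-176.03, 176.03], [-82.01, 121.73], [-58.28, 71.71], [-173.87, 95.51], [-174.79, -0.11], [-173.66, 173.66]. Speed limits (degrees/s): [136.94, 136.94, 172.46, 180, 180, 180].

INTERFACE

Orientations are given as [roll, pitch, yaw] about the fixed x, y, z axes, in that order (R = Rz(yaw) Ry(pitch) Rx(roll)).
In Python, from plant import r gives the robot as it stands.
- The arm moves only by the tool send_rows, never from a script. Its argument "plan" is a list of rows, each a list of 2 entries, a list of its own where there are three numbers: the shift along the tool's x, y, z scaled (see below), then the turn, a rotation vector about the tool's x, y, z scaled (see below). A call has exactly 5 rows; each row is the pose to reach, as a shift and turn from the pose measured when the call began, along the tool's axes at that moment; what a row does not reach only later rows make up. The controller multiplies each number of a shift by 0.15 m and each number of a turn by pi/4 rad. A row lasts 1/10 s, in which the tool goes at most 50 mm and 8.59 degrees, less where a joint would pass 70% of its speed; a pose out of reach is approached as far as the arm can. A call with a number of a shift or a turn outside -1 to 1 is refused whole. A call with a gripper value outside its range is refused whole. "jaw" is the opening, from -1 (shut) to 1 (fully open), so that 0 is half open, set as the call begins (left out, the last holds). The fingers move at their own pace and stop on an object; "force" is the grip in N (left out, the last holds). Time passes only in rows, so rows that repeat a pose let the fingers close, or fill a call up. It gives the time, the measured TCP pose, the force and the opening at its end, in the units of the state.
- r.get_state(): the state, without advancing time (a new reading comes with each control period).
- r.capture(name): name is "side" or "top" or "wrist"; returns a dict with "color" (400x640x3 uint8, red, green, blue), "range_z" (400x640 float32, m along the optical axis (not along the pixel's ray), 0 where there is no reading), "mtx" (3x3 intrinsics, pixels), "pose" (4x4, takes a point from camera to world coordinates). Camera axes: x right, y down, z forward; pixel columns grow to the right and rows downward; lengths in m; the calibration is good to about 2 mm. A picture is of the moment at which its call begins.
- r.close_job(): hands the job in, once; it reports no verdict.
Trained networks look in a picture, given as the dict that the camera call returned (one of the last four; its "shot" number tells which), for a name from the list of things; names that differ only in an ending like _2 or _b are one class to them, and where a whole thing is asked for, a point or a joint stands for the part that bears it (a point fixed in the world has none). Each returns a list of dicts, best first, with "score" (0 to 1); they miss things now and then, are a little off and sometimes report something else, mostly with a low value. They report only what shows in the picture. A call takes as long as a camera call.
- r.find_in(picture, target): "uv" ([column, row] in pixels, amid what is visible of it).
- r.trace(picture, target): "mask" (400x640 bool, what is visible of it) and "uv" ([column, row] in pixels, amid what is visible of it).
The state is a dict: "time_s": time; "joints": joint angles; "qd": joint speeds; "joint_torque": joint torques, N m; "tcp_pos": TCP position; "eef_rot": TCP orientation; "contact_force": force on the tool from outside, world axes, zero at the start; "moment": the same for the moment, N m; "gripper_width": finger opening in m.
Only numpy, scipy, OpenCV 4.12 (cv2) and the standard library are available. Lean on these libraries where they do the work, as an engineer would, in place of code of your own. Each camera call takes 0.05 s, during which the arm holds its last target. There are 200 camera calls.

TASK

The access panel on top of the low steel pump housing stands proud because the quarter-turn fastener in its middle is crosswise under it. Turn the fastener's bar anticlockwise (seen from above) until it meets its stop and lies in line with the slot in the panel, then press the panel down until it is fully home, flush with the frame, and finish while still holding it pressed so that I can lock it. Leave the deli cup, spice jar and label roll beside it where they are.

Things in the scene. Friction and masses are not known exactly. Their poses are not given: they have to be found in the camera images.
- housing: Fixed low steel housing, 224 (its x) x 214 (its y) x 66 mm high, on the table. Origin: centre of its underside; z up. Its flat top is a frame, 66 mm above the origin, round a rectangular opening in which the panel sits. Front (-x) has a small rocker switch, the back a short cable gland.
- panel (a joint): Press-down travel of the access panel in m: 0 = raised, its top 10 mm above the frame (76 mm above the table); 0.010 = fully home, flush with the frame, a hard stop. It is guided and cannot tilt, so it may be pressed anywhere. Springs lift it: about 3 N starts it moving, about 8 N holds it home; let go, it rises. A fastener out of line blocks it after about 1.5 mm.
- slot (a point): Centre of the panel's top face, and of the slot (58 mm along this point's x, 16 mm wide along its y) cut through it. Axes as the housing's. The panel is a flat aluminium plate 160 (x) x 150 (y) x 4 mm, centred on the housing. Moves down with the panel. The fastener stands through the slot.
- fastener (a joint): Angle of the quarter-turn fastener in rad, about the vertical axis through the housing's centre, growing anticlockwise seen from above: 0 = bar along the housing's y (across the slot), pi/2 = hard stop, bar along the housing's x, in line with the slot. Stiff (about 0.06 N m); it stays where it is left. A hidden wing under the panel, parallel to the bar (46 x 9 mm), blocks the panel unless within about 0.14 rad of in line.
- fastener_bar (a point): Centre of the fastener's upright steel grip bar, on its axis of turning. The bar is 46 mm long (along this point's y), 10 mm thick (along its x) and 26 mm high; its underside is 12 mm and its top 38 mm above the raised panel (its top 114 mm above the table). The point turns with the bar; it does not move down with the panel.
- press_left (a point): Centre of a thin grey round pad (30 mm across) on the panel's top face, 48 mm from the panel's centre towards the housing's +y; a good spot to press. Moves down with the panel.
- press_right (a point): The same on the other side, 48 mm from the panel's centre towards the housing's -y.
- cup: Bystander: lidded deli cup, 74 mm across, 68 mm high, beside the housing. Origin: centre of its underside.
- spice_jar: Bystander: spice jar, 40 mm across, 105 mm high, beside the housing. Origin: centre of its underside.
- label_roll: Bystander: roll of labels lying flat, 64 mm across, 30 mm high, beside the housing. Origin: centre of its underside.

How it is judged (in metres and radians):
On the way, in this order (a step that is already met when the one before it is completed fails the run):
1. the fastener is turned in line with the slot while the panel is still up (value of joint fastener above 1.42 rad and value of joint panel below 0.004 m), for 0.2 s.
2. the panel is pressed home (value of joint fastener above 1.42 rad and value of joint panel above 0.0085 m), for 0.3 s.
At the end, for the whole second after the job is handed in: The fastener is within 0.15 rad of in line with the slot, the panel is within 1.5 mm of fully home and is being held there by the gripper's fingers (more than 2 N of push), and the cup, jar and roll are within 30 mm of where they began (all of step 2 and contact force between the fingers and housing above 2 N and distance of each of cup, spice_jar, label_roll from where it was at the start of the episode below 0.03 m); the arm keeps its last pose, push and grip.
It fails at once if a bystander (cup, jar or roll) is knocked over or shifted by more than 30 mm (distance of any of cup, spice_jar, label_roll from where it was at the start of the episode above 0.03 m or angle between any of cup, spice_jar, label_roll's own z axis and vertical above 0.6 rad).
It also fails if it takes over 45 s, if anything falls off the work surface, if the arm or the gripper's body presses on something with over 40 N, if the wrist force passes 120 N, or if a joint passes its speed limit or range.

## Working session

There is one attempt and no reset: what is moved stays moved. The work goes in short steps, Python scripts to look and compute and a tool call to move; the robot and the scene stay as the last step left them, time stands still between calls to the robot, and variables do not carry over. Pictures are saved under pics/ and viewed, about 8 in all and at most 12, crops included, and the job is handed in when it is done.

Besides the shell and the picture viewer there is one more tool, called after "Emit:" as name(argument=value, ...), one argument or row to a line, values as JSON. send_rows: Moves the arm, as the interface text tells. Its arguments: {"type":"object","properties":{"plan":{"type":"array"},"jaw":{"type":"number"},"force":{"type":"number"}},"required":["plan"]}

```bash
mkdir -p pics; cat > h.py <<'E'
import numpy as np, cv2
from plant import r
def world(p,uv,z=None):
    u,v=uv; d=np.linalg.inv(p["mtx"])@[u,v,1]; T=p["pose"]
    zz=p["range_z"][int(round(v)),int(round(u))]
    if z is not None: 
        w=T[:3,:3]@d; zz=(z-T[2,3])/w[2]
    return T[:3,:3]@(d*zz)+T[:3,3]
def cloud(p):
    v,u=np.mgrid[0:400,0:640]; z=p["range_z"]
    d=np.stack([u,v,np.ones_like(u)],-1)@np.linalg.inv(p["mtx"]).T*z[...,None]
    return d@p["pose"][:3,:3].T+p["pose"][:3,3]
def save(p,n): cv2.imwrite("pics/"+n,p["color"][...,::-1])
E
python3 - <<'E'
from h import *
ps={n:r.capture(n) for n in("top","side")}
cv2.imwrite("pics/a.png",np.vstack([cv2.resize(p["color"],(480,300))for p in ps.values()])[...,::-1])
save(ps["top"],"top.png")
for n,p in ps.items():
    C=cloud(p); print(n,p["pose"].round(3).tolist())
    for t in("housing","panel","fastener_bar","press_left","press_right","slot","cup","spice_jar","label_roll"):
        o=r.trace(p,t)
        for q in o[:2]:
            m=q["mask"]; print(t,round(q["score"],2),np.round(q["uv"]),m.sum(),np.median(C[m],0).round(3), C[m].max(0).round(3))
print(r.get_state())
E
```

```text
top [[0.025, -0.982, 0.188, 0.356], [-1.0, -0.027, -0.009, 0.023], [0.014, -0.188, -0.982, 1.153], [0.0, 0.0, 0.0, 1.0]]
housing 0.72 [289. 211.] 8350 [0.527 0.067 0.07 ] [0.661 0.192 1.153]
panel 0.85 [293. 209.] 4024 [0.531 0.068 0.075] [0.624 0.152 1.153]
press_left 0.6 [285. 202.] 3991 [0.531 0.068 0.075] [0.624 0.152 1.153]
press_right 0.66 [295. 208.] 3939 [0.53  0.067 0.075] [0.624 0.151 1.153]
press_right 0.35 [289. 206.] 105 [0.53  0.067 0.112] [0.547 0.083 1.153]
slot 0.85 [293. 206.] 3940 [0.53  0.067 0.075] [0.622 0.151 1.153]
cup 0.78 [209. 227.] 837 [0.484 0.252 0.064] [0.522 0.309 1.153]
spice_jar 0.75 [363. 189.] 360 [ 0.572 -0.103  0.102] [ 0.62  -0.085  0.108]
label_roll 0.77 [364. 223.] 528 [ 0.5   -0.112  0.029] [0.532 0.023 1.153]
label_roll 0.59 [291. 208.] 3933 [0.532 0.067 0.075] [0.624 0.151 1.153]
side [[-0.981, -0.123, 0.149, 0.414], [-0.193, 0.648, -0.737, 0.663], [-0.005, -0.752, -0.659, 0.672], [0.0, 0.0, 0.0, 1.0]]
housing 0.91 [313. 233.] 7992 [0.527 0.113 0.066] [0.675 0.663 0.672]
panel 0.83 [318. 219.] 3139 [0.529 0.079 0.075] [0.629 0.663 0.672]
fa
[... 391 characters left out ...]
02 -0.118  0.029] [0.531 0.663 0.672]
{'time_s': 1.0, 'joints': array([-5.94104937e+01,  2.05457638e+01,  6.82580645e-01,  1.45334141e-03,
       -7.01357739e+01, -1.65072114e+01]), 'qd': array([ 0.00636179, -0.00069702,  0.04592678,  0.02619809,  0.07167215,
        0.03389804]), 'joint_torque': array([-3.17046524e-04, -5.82388043e+01,  2.93303740e+01,  7.00262994e+00,
        1.23984806e-02, -2.44740215e-05]), 'tcp_pos': array([ 0.16421459, -0.65470799,  0.24557729]), 'eef_rot': array([-126.14716149,   89.99828064, -112.0643727 ]), 'contact_force': array([-0.18005441, -0.26977228,  0.75650393]), 'moment': array([ 0.05818832, -0.0216962 , -0.02192421]), 'gripper_width': 0.08751802342930766}
```

View pics/a.png

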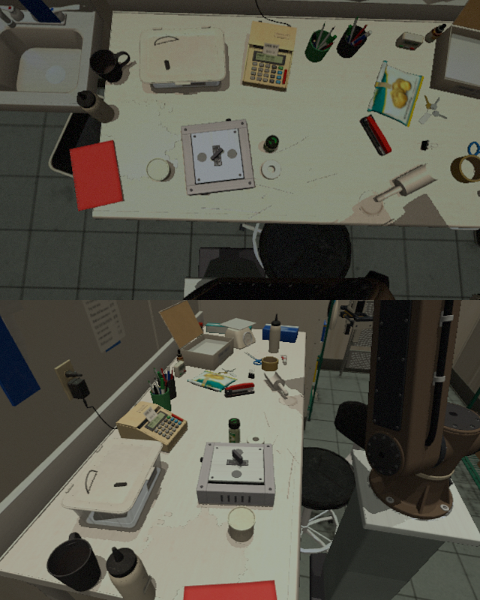

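```bash
python3 - <<'E'
from h import *
p=r.capture("top"); q=r.capture("side")
a=cv2.resize(p["color"][150:270,220:360],None,fx=4,fy=4,interpolation=2)
b=cv2.resize(q["color"][150:290,240:400],None,fx=3.4,fy=3.4,interpolation=2)[:480]
cv2.imwrite("pics/b.png",cv2.resize(a,(560,480))[...,::-1]); cv2.imwrite("pics/c.png",b[...,::-1])
for n,p in(("top",p),("side",q)):
    C=cloud(p); 
    near=(abs(C[...,0]-.53)<.15)&(abs(C[...,1]-.068)<.15)
    for nm,lo,hi in(("panel",.0725,.08),("frame+",.06,.08),("bar",.105,.12)):
        m=near&(C[...,2]>lo)&(C[...,2]<hi)
        if nm=="bar": m&=(abs(C[...,0]-.53)<.04)&(abs(C[...,1]-.068)<.04)
        P=C[m][:,:2].astype(np.float32); rc=cv2.minAreaRect(P*1000)
        e=np.linalg.eigh(np.cov(P.T))[1][:,1]
        print(n,nm,m.sum(),np.round(rc[0],1),np.round(rc[1],1),round(rc[2],1),"pca deg",np.degrees(np.arctan2(e[1],e[0])).round(1),P.mean(0).round(4))
E
```

```text
top panel 3620 [533.6  67.3] [160.6 150.3] 8.1 pca deg -175.3 [0.5324 0.0672]
top frame+ 7827 [530.1  91.1] [224.4 262.1] 8.1 pca deg -171.5 [0.5302 0.0671]
top bar 89 [533.5  67.2] [10.  44.4] 45.6 pca deg 135.3 [0.5326 0.0673]
side panel 2975 [533.7  66.7] [159.8 154.5] 7.8 pca deg -168.5 [0.5321 0.074 ]
side frame+ 6108 [530.5  89.9] [224.4 265. ] 8.2 pca deg -169.4 [0.5302 0.0844]
side bar 92 [533.1  67.7] [10.5 44.9] 44.5 pca deg 135.8 [0.5328 0.0696]
```

View pics/b.png

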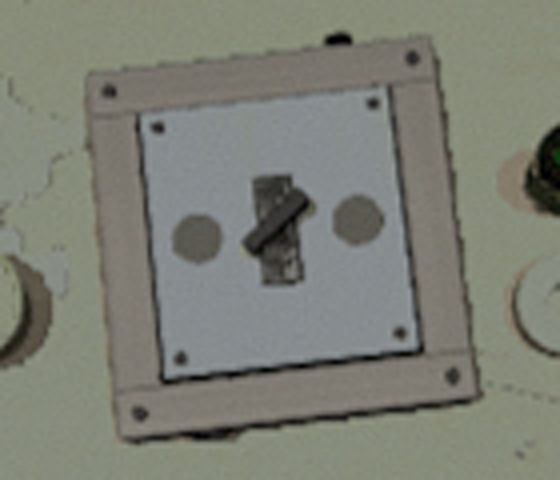

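```bash
cat >> h.py <<'E'
from scipy.spatial.transform import Rotation as Ro
def cur():
    s=r.get_state(); return np.array(s["tcp_pos"]),Ro.from_euler("xyz",s["eef_rot"],degrees=True),s
def goal(yaw): # tool x down, tool y at yaw deg
    c,s_=np.cos(np.radians(yaw)),np.sin(np.radians(yaw)); x=np.array([0,0,-1.]);y=np.array([c,s_,0])
    return Ro.from_matrix(np.c_[x,y,np.cross(x,y)])
def need(pos,yaw):
    p,R,s=cur(); y=R.as_matrix()[:,1]
    print("t",round(s["time_s"],2),"tcp",p.round(4),"yaw",np.degrees(np.arctan2(y[1],y[0])).round(1),"xaxis",R.as_matrix()[:,0].round(3),"F",s["contact_force"].round(1),"M",s["moment"].round(2),"w",round(s["gripper_width"],4),"q",s["joints"].round(1))
    print("shift",(R.inv().apply(np.array(pos)-p)/.15).round(3),"turn",((R.inv()*goal(yaw)).as_rotvec()/(np.pi/4)).round(3))
E
python3 -c "
from h import *
for y in(45.5,225.5): need([.5335,.0673,.2],y)"
```

```text
t 1.1 tcp [ 0.1642 -0.6547  0.2455] yaw 104.1 xaxis [-0.  0. -1.] F [-0.6  0.5  0.5] M [0.06 0.   0.  ] w 0.0875 q [-59.4  20.5   0.7  -0.  -70.1 -16.5]
shift [0.304 4.069 3.559] turn [ 1.302 -0.    -0.   ]
t 1.1 tcp [ 0.1642 -0.6547  0.2455] yaw 104.1 xaxis [-0.  0. -1.] F [-0.6  0.5  0.5] M [0.06 0.   0.  ] w 0.0875 q [-59.4  20.5   0.7  -0.  -70.1 -16.5]
shift [0.304 4.069 3.559] turn [-2.698  0.    -0.   ]
```

Emit:
send_rows(
  plan=[
    [[0,0.2,0.175],[0,0,0]],
    [[0,0.4,0.35],[0,0,0]],
    [[0,0.6,0.525],[0,0,0]],
    [[0,0.8,0.7],[0,0,0]],
    [[0,1,0.875],[0,0,0]],
  ],
  jaw=1,
)

```text
time_s: 1.6
tcp_pos: [0.2555, -0.4759, 0.2457]
eef_rot: [-57.4, 90.0, -43.3]
contact_force: [1.2, -0.5, -0.1]
gripper_width: 0.0875
```

Emit:
send_rows(
  plan=[
    [[0,0.2,0.175],[0,0,0]],
    [[0,0.4,0.35],[0,0,0]],
    [[0,0.6,0.525],[0,0,0]],
    [[0,0.8,0.7],[0,0,0]],
    [[0,1,0.875],[0,0,0]],
  ],
)

```text
time_s: 2.1
tcp_pos: [0.3468, -0.2971, 0.246]
eef_rot: [-40.6, 89.9, -26.5]
contact_force: [1.0, -0.5, 0.0]
gripper_width: 0.0874
```

Emit:
send_rows(
  plan=[
    [[0,0.2,0.175],[0,0,0]],
    [[0,0.4,0.35],[0,0,0]],
    [[0,0.6,0.525],[0,0,0]],
    [[0,0.8,0.7],[0,0,0]],
    [[0,1,0.875],[0,0,0]],
  ],
)

```text
time_s: 2.6
tcp_pos: [0.4382, -0.118, 0.2465]
eef_rot: [-25.6, 89.9, -11.5]
contact_force: [1.2, -0.5, -0.4]
gripper_width: 0.0879
```

Emit:
send_rows(
  plan=[
    [[0,0.2,0.175],[0.13,0,0]],
    [[0,0.4,0.35],[0.26,0,0]],
    [[0,0.6,0.525],[0.39,0,0]],
    [[0,0.8,0.7],[0.52,0,0]],
    [[0,1,0.875],[0.65,0,0]],
  ],
)

```text
time_s: 3.1
tcp_pos: [0.5295, 0.0611, 0.2469]
eef_rot: [10.8, 89.8, -4.6]
contact_force: [0.0, -0.2, 1.9]
gripper_width: 0.0878
```

```bash
python3 -c "
from h import *
need([.5335,.0673,.19],45.5)"
```

```text
t 3.1 tcp [0.5295 0.0611 0.2469] yaw 74.6 xaxis [ 0.003 -0.    -1.   ] F [ 0.  -0.2  1.9] M [-0.13 -0.07  0.02] w 0.0878 q [ 2.770e+01  7.000e+00 -1.720e+01  1.000e-01 -6.560e+01 -1.332e+02]
shift [0.38  0.047 0.013] turn [ 0.647  0.004 -0.002]
```

Emit:
send_rows(
  plan=[
    [[0.08,0.05,0.01],[0.13,0,0]],
    [[0.16,0.05,0.01],[0.26,0,0]],
    [[0.25,0.05,0.01],[0.39,0,0]],
    [[0.32,0.05,0.01],[0.52,0,0]],
    [[0.38,0.05,0.01],[0.65,0,0]],
  ],
  jaw=0,
)

```text
time_s: 3.6
tcp_pos: [0.533, 0.068, 0.1894]
eef_rot: [38.0, 89.8, -6.9]
contact_force: [0.4, 0.1, 0.3]
gripper_width: 0.0534
```

```bash
python3 - <<'E'
from h import *
p=r.capture("wrist"); save(p,"w1.png"); C=cloud(p)
m=(C[...,2]>.105)&(C[...,2]<.12)&(np.hypot(C[...,0]-.5335,C[...,1]-.067)<.03)
if m.sum()>20:
    rc=cv2.minAreaRect(C[m][:,:2].astype(np.float32)*1000); print(m.sum(),rc)
need([.5335,.0673,.101],45.5)
E
```

```text
638 ((534.2737426757812, 65.77381896972656), (9.401193618774414, 45.84668731689453), 45.03206253051758)
t 3.65 tcp [0.5323 0.0678 0.188 ] yaw 44.8 xaxis [ 0.001 -0.001 -1.   ] F [-0.6 -0.4 -1.1] M [-0.08  0.18  0.03] w 0.0499 q [ 2.820e+01  1.020e+01 -2.160e+01  1.000e-01 -5.820e+01 -1.635e+02]
shift [0.58  0.004 0.007] turn [-0.016  0.001 -0.   ]
```

View pics/w1.png

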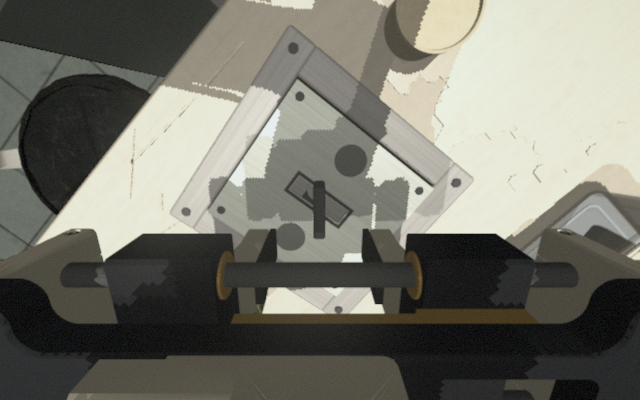

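The wrist view shows the bar at about (320, 208), midway between the jaws and aligned with them. The slot is crosswise at (318, 198), with the pads at (350, 160) and (290, 236). Next I descend and grip.

Emit:
send_rows(
  plan=[
    [[0.12,0,0.01],[0,0,0]],
    [[0.24,0,0.01],[0,0,0]],
    [[0.36,0,0.01],[0,0,0]],
    [[0.48,0,0.01],[0,0,0]],
    [[0.57,0,0.01],[0,0,0]],
  ],
)

```text
time_s: 4.15
tcp_pos: [0.5333, 0.0665, 0.1018]
eef_rot: [-14.1, 89.9, -59.2]
contact_force: [-0.2, 0.2, 0.1]
gripper_width: 0.0436
```

Emit:
send_rows(
  plan=[
    [[0,0,0],[0,0,0]],
    [[0,0,0],[0,0,0]],
    [[0,0,0],[0,0,0]],
    [[0,0,0],[0,0,0]],
    [[0,0,0],[0,0,0]],
  ],
  jaw=-1,
  force=25,
)

```text
time_s: 4.65
tcp_pos: [0.534, 0.0669, 0.1027]
eef_rot: [46.4, 89.9, 1.3]
contact_force: [3.4, 6.1, -2.5]
gripper_width: 0.0102
```

```bash
python3 -c "
from h import *
need([.5338,.067,.101],98)"
```

```text
t 4.65 tcp [0.534  0.0669 0.1027] yaw 44.9 xaxis [ 0.002  0.    -1.   ] F [ 3.4  6.1 -2.5] M [ 1.53 -0.75 -0.01] w 0.0102 q [ 2.810e+01  1.570e+01 -2.730e+01  1.000e-01 -4.680e+01 -1.632e+02]
shift [ 0.011 -0.001 -0.001] turn [-1.18e+00  3.00e-03 -1.00e-03]
```

Emit:
send_rows(
  plan=[
    [[0,0,0],[-0.12,0,0]],
    [[0,0,0],[-0.24,0,0]],
    [[0,0,0],[-0.36,0,0]],
    [[0,0,0],[-0.48,0,0]],
    [[0,0,0],[-0.6,0,0]],
  ],
)

```text
time_s: 5.15
tcp_pos: [0.5337, 0.0666, 0.1026]
eef_rot: [9.8, 89.9, -8.1]
contact_force: [1.0, -2.2, -2.8]
gripper_width: 0.0101
```

```bash
python3 -c "
from h import *
need([.5338,.067,.101],98)"
```

```text
t 5.15 tcp [0.5337 0.0666 0.1026] yaw 72.1 xaxis [ 0.002 -0.    -1.   ] F [ 1.  -2.2 -2.8] M [-0.77 -0.18 -0.1 ] w 0.0101 q [ 2.81e+01  1.57e+01 -2.74e+01  1.00e-01 -4.69e+01 -1.36e+02]
shift [ 0.011  0.002 -0.   ] turn [-0.575  0.003  0.   ]
```

Emit:
send_rows(
  plan=[
    [[0,0,0],[-0.14,0,0]],
    [[0,0,0],[-0.28,0,0]],
    [[0,0,0],[-0.42,0,0]],
    [[0,0,0],[-0.55,0,0]],
    [[0,0,0],[-0.6,0,0]],
  ],
)

```text
time_s: 5.65
tcp_pos: [0.5337, 0.0661, 0.1026]
eef_rot: [-29.5, 89.9, -20.1]
contact_force: [1.9, -2.3, -2.3]
gripper_width: 0.0101
```

Emit:
send_rows(
  plan=[
    [[0,0,0],[-0.01,0,0]],
    [[0,0,0],[-0.01,0,0]],
    [[0,0,0],[-0.01,0,0]],
    [[0,0,0],[-0.01,0,0]],
    [[0,0,0],[-0.01,0,0]],
  ],
)

```text
time_s: 6.15
tcp_pos: [0.5337, 0.0661, 0.1027]
eef_rot: [-28.9, 89.9, -19.2]
contact_force: [1.9, -1.5, -3.2]
gripper_width: 0.0101
```

```bash
python3 -c "
from h import *
need([.5338,.067,.101],98)"
```

```text
t 6.15 tcp [0.5337 0.0661 0.1027] yaw 99.7 xaxis [ 0.002 -0.001 -1.   ] F [ 1.9 -1.5 -3.2] M [-0.47 -0.67 -0.47] w 0.0101 q [ 2.800e+01  1.570e+01 -2.740e+01  1.000e-01 -4.690e+01 -1.084e+02]
shift [0.011 0.006 0.002] turn [0.039 0.002 0.001]
```

The moment jumped to about -0.47 N m, so the stop is met. I'll release and check.

Emit:
send_rows(
  plan=[
    [[0,0,0],[0,0,0]],
    [[0,0,0],[0,0,0]],
    [[0,0,0],[0,0,0]],
    [[0,0,0],[0,0,0]],
    [[0,0,0],[0,0,0]],
  ],
  jaw=0.75,
)

```text
time_s: 6.65
tcp_pos: [0.5337, 0.0662, 0.1027]
eef_rot: [-28.0, 89.9, -18.2]
contact_force: [-0.2, 0.9, -0.5]
gripper_width: 0.044
```

```bash
python3 - <<'E'
from h import *
p=r.capture("wrist"); save(p,"w2.png"); C=cloud(p); q=r.capture("side")
for D in(C,cloud(q)):
  m=(D[...,2]>.103)&(D[...,2]<.118)&(np.hypot(D[...,0]-.5335,D[...,1]-.067)<.028)
  if m.sum()>20: print(m.sum(),cv2.minAreaRect(D[m][:,:2].astype(np.float32)*1000))
cv2.imwrite("pics/s2.png",cv2.resize(q["color"][130:310,220:420],None,fx=3,fy=3)[...,::-1])
need([.5338,.067,.085],98)
E
```

```text
1382 ((534.0806274414062, 64.00224304199219), (50.3840217590332, 44.373382568359375), 75.09847259521484)
t 6.75 tcp [0.5337 0.0662 0.1027] yaw 99.7 xaxis [ 0.002 -0.001 -1.   ] F [ 0.5 -0.5 -0.6] M [ 0.    0.03 -0.01] w 0.0526 q [ 2.800e+01  1.570e+01 -2.740e+01  1.000e-01 -4.690e+01 -1.084e+02]
shift [0.118 0.006 0.002] turn [0.039 0.002 0.001]
```

View pics/w2.png

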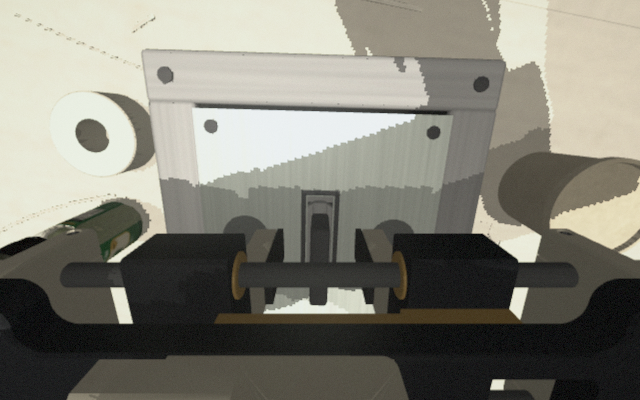

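View pics/s2.png

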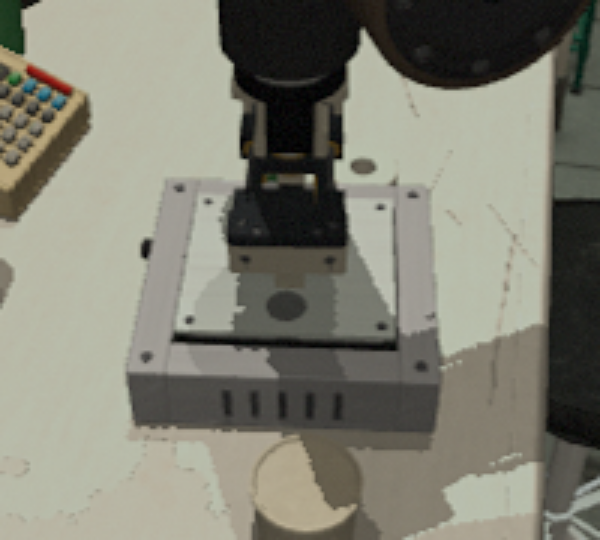

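The wrist view shows the bar (320, 250) lying in line with the slot (320, 225), with the panel still raised. Next I press with both open fingers, one either side of the bar.

Emit:
send_rows(
  plan=[
    [[0,0,0],[0.02,0,0]],
    [[0,0,0],[0.04,0,0]],
    [[0,0,0],[0.04,0,0]],
    [[0.02,0,0],[0.04,0,0]],
    [[0.04,0,0],[0.04,0,0]],
  ],
)

```text
time_s: 7.25
tcp_pos: [0.5337, 0.0662, 0.0965]
eef_rot: [-24.0, 89.9, -16.1]
contact_force: [0.2, -0.3, -0.3]
gripper_width: 0.0766
```

Emit:
send_rows(
  plan=[
    [[0.015,0,0],[0,0,0]],
    [[0.03,0,0],[0,0,0]],
    [[0.045,0,0],[0,0,0]],
    [[0.06,0,0],[0,0,0]],
    [[0.075,0,0],[0,0,0]],
  ],
)

```text
time_s: 7.75
tcp_pos: [0.5337, 0.0661, 0.0855]
eef_rot: [-27.0, 89.9, -19.1]
contact_force: [-1.4, -0.3, 8.0]
gripper_width: 0.077
```

```bash
python3 -c "
from h import *
need([.5338,.067,.085],98)"
```

```text
t 7.75 tcp [0.5337 0.0661 0.0855] yaw 98.0 xaxis [ 0.002 -0.001 -1.   ] F [-1.4 -0.3  8. ] M [0.15 1.21 0.02] w 0.077 q [ 2.800e+01  1.700e+01 -2.840e+01  1.000e-01 -4.450e+01 -1.101e+02]
shift [0.003 0.006 0.002] turn [-0.001  0.002  0.001]
```

Emit:
send_rows(
  plan=[
    [[0.004,0,0],[0,0,0]],
    [[0.008,0,0],[0,0,0]],
    [[0.012,0,0],[0,0,0]],
    [[0.012,0,0],[0,0,0]],
    [[0.012,0,0],[0,0,0]],
  ],
)

```text
time_s: 8.25
tcp_pos: [0.5337, 0.0661, 0.0852]
eef_rot: [-22.3, 89.8, -14.3]
contact_force: [-6.9, 0.3, 18.3]
gripper_width: 0.0763
```

```bash
python3 -c "
from h import *
need([.5338,.067,.085],98)"
```

```text
t 8.25 tcp [0.5337 0.0661 0.0852] yaw 98.0 xaxis [ 0.003 -0.001 -1.   ] F [-6.9  0.3 18.3] M [0.34 2.8  0.01] w 0.0763 q [  28.    17.   -28.5    0.2  -44.4 -110.2]
shift [0.001 0.006 0.001] turn [-0.     0.003  0.001]
```

The force rose from 8 to 18 N over 0.3 mm, which indicates the hard stop. I'll check panel height against the frame, and the bystanders.

```bash
python3 - <<'E'
from h import *
Rz=Ro.from_euler("z",8,degrees=True).as_matrix()
for n in("side","top","wrist"):
    p=r.capture(n); C=cloud(p); L=(C-[.5335,.0672,0])@Rz; z=C[...,2]; ok=(z>.055)&(z<.09)&(p["range_z"]>0)
    x,y=abs(L[...,0]),abs(L[...,1])
    pan=ok&(x<75)&(x<.075)&(y<.07)&((x>.045)); fr=ok&(x<.108)&(y<.103)&((x>.086)|(y>.081))
    print(n,pan.sum(),np.median(z[pan]).round(4),fr.sum(),np.median(z[fr]).round(4))
    if n!="wrist":
        for t in("cup","spice_jar","label_roll"):
            for o in r.trace(p,t)[:1]: print(t,round(o["score"],2),np.median(C[o["mask"]],0).round(3))
    if n=="side": cv2.imwrite("pics/s3.png",cv2.resize(p["color"][130:330,220:420],None,fx=3,fy=3)[...,::-1])
need([.5338,.067,.085],98)
E
```

```text
side 1047 0.0653 2091 0.0653
cup 0.81 [0.484 0.267 0.063]
spice_jar 0.35 [0.513 0.099 0.065]
label_roll 0.63 [ 0.5   -0.12   0.029]
top 752 0.0653 1480 0.0653
cup 0.45 [0.459 0.23  0.046]
spice_jar 0.87 [ 0.572 -0.101  0.102]
label_roll 0.92 [ 0.5   -0.111  0.028]
wrist 15195 0.0653 27754 0.0653
t 8.7 tcp [0.5337 0.0661 0.0852] yaw 98.0 xaxis [ 0.003 -0.001 -1.   ] F [-7.7  0.1 18.7] M [0.37 2.77 0.04] w 0.0771 q [  28.    17.   -28.5    0.2  -44.4 -110.1]
shift [0.001 0.006 0.002] turn [-0.     0.003  0.001]
```

View pics/s3.png

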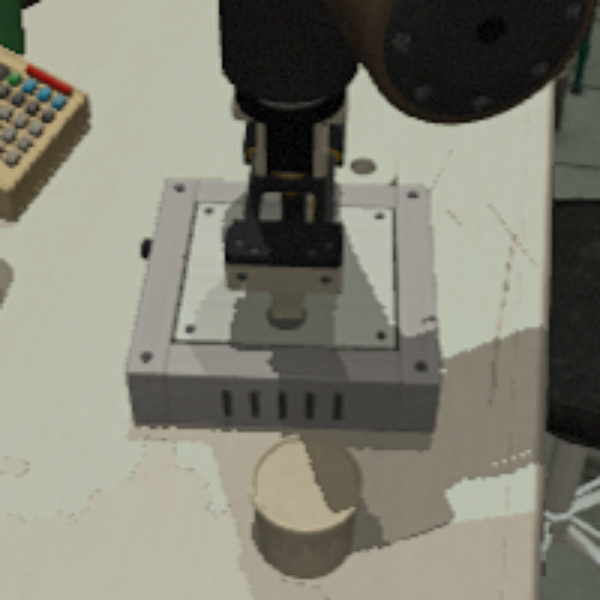

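The side view shows the panel flush with the frame, the finger on the pad at about (285, 310) and the cup where it was. The push is a steady 18 N or so, so I'm handing in.

```bash
python3 -c "
from plant import r
print(r.close_job())"
```

```text
the job is handed in; nothing more can be done
None
```

I turned the fastener anticlockwise to its stop, pressed the panel home and handed the job in with the gripper still pressing it. It took about 9 s of the 45 s allowed.

- **Fastener:** I gripped the bar and turned it about 53° until the twisting load jumped to about 0.47 N m at the stop. After I let go, the wrist picture showed the bar in line with the slot and the panel still up. My attempt to measure the bar's angle from depth was spoiled by the fingers in view, so alignment rests on the gripper angle, the load at the stop and that picture.
- **Panel:** I pressed with both open fingers, one on each side of the bar. All three cameras' depth readings put the panel and frame at the same height (65.3 mm). The push held steady at about 18 N at the hard stop.
- **Bystanders:** The cup (side view), jar (top view) and roll (both views) were within about 2 mm of where they began. Two detections disagreed: the jar in the side view, hidden behind the arm, and the cup in the top view. Both scored low and looked like false matches. The last side picture shows the cup upright in its place.

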